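Shut the dripping tap and park its spout over the colander

TASK

The kitchen tap drips. With a fingertip, gently push the lever on top of the tap clockwise (seen from above) until it is fully shut at its stop; then push the swivelling spout round until its outlet hangs over the middle of the steel colander. Do not pinch or force the tap, and leave the colander and everything else standing where it is.

Things in the scene. Friction and masses are not known exactly. Their poses are not given: they have to be found in the camera images.
- tap: Fixed steel pillar tap. Origin: on the counter, on the vertical axis of the column; both the lever and the spout turn about this axis. Its x axis points away from the robot give or take 15 degrees, y to the left, z up. Foot flange 68 mm across, column 38 mm across up to 195 mm high. A flat steel drainer sheet with ribs (2 mm, only decoration) lies round its foot, square with these axes.
- tap_axis (a point): Point on the tap's axis at the lever's mid height, 215 mm above the counter; turns with tap, not with the lever.
- lever (a joint): Angle of the lever on top of the tap, rad, positive counter-clockwise from above. 0 = fully shut, at a hard stop, where the lever points along the tap's +y (left); 1.5 = fully open (pointing nearly at the robot, above the spout). It starts open 0.7 to 1.3 and stays where it is left; about 0.2 N m turns it.
- lever_tip (a point): Free end of the lever, 76 mm from the axis, 215 mm above the counter. The lever is a level black plastic bar 13 mm wide and 16 mm high (207 to 223 mm above the counter), reaching from a 42 mm hub (top at 228 mm) to this tip.
- spout (a joint): Angle of the spout about the tap's axis, rad, positive counter-clockwise from above. At 0 the spout points along the tap's -x (towards the robot); positive swings the outlet towards the tap's -y (right). Stops at -1.3 and 1.3; starts within 0.25 of 0, stays where it is left; about 0.3 N m turns it.
- outlet (a point): Centre of the spout's outlet mouth, 180 mm from the axis, 116 mm above the counter. The spout is a level round tube 22 mm thick, its centre line 150 mm above the counter, turned down at its end.
- colander: Loose round stainless colander, 190 mm across the rim, 85 mm high, dark holes, two loop handles out to 117 mm from its centre. Origin: centre of its underside. It stands to the left or right of the spout, 155 to 206 mm from the tap's axis (centre to axis).
- bowl: Loose upturned glass bowl, 150 mm across, 70 mm high, on the other side of the spout from the colander. Origin: centre of its foot print on the counter. Leave alone.
- mug: Loose white mug, 80 mm across, 90 mm high, handle to one side, behind the colander or bowl on the left. Origin: centre of underside. Leave alone.
- tumbler: Loose glass tumbler, 68 mm across, 100 mm high, right of and behind the tap. Origin: centre of underside. Leave alone.
- soap: Loose washing-up bottle, 56 mm across, 165 mm high, just behind the tap to the right. Origin: centre of underside. Leave alone.
- spatula: Red spatula lying flat at the right edge of the drainer. Origin: middle of its underside. Leave alone.
- brush: Washing-up brush with wooden handle lying at the left edge of the drainer. Origin: middle of its underside. Leave alone.
Mind the look-alikes: they are no part of the job. What is shaped like the colander but green is not meant.

How it is judged:
By the outcome, as a careful person would: the job done as asked, in the order asked, and still so for the second after the job is handed in, with the robot touching nothing.
It also fails if it takes over 51 s, if anything falls off the work surface, if the arm or the gripper's body presses on something with over 40 N, if the wrist force passes 120 N, or if a joint passes its speed limit or range.

ROBOT

A 6-joint arm with a two-finger parallel gripper is mounted at the origin on the work surface. World frame = base frame: x ahead of the robot, y to its left, z up, the work surface at z = 0. Lengths are in m, angles in rad, forces in N, time in s.
With the tool pointing down it reaches from about 0.3 to 0.775 m from the base axis. Payload 14.6 kg.
Tool frame: the origin (TCP) lies midway between the tips of the shut fingers; the grasp point (between the pads) lies 19 mm behind it (ctrl.tcp_to_grasp is the z of the grasp point in the tool frame, in m); z points along the fingers, y is the line along which they close (so a half turn about z gives the same grasp; the last joint's range is limited). The gripper opens to 94 mm and grips with 3 to 60 N. Pads are 16 mm wide; open, the fingers measure 119 mm over their backs; the gripper's body (75 mm by 177 mm) begins 78 mm behind the grasp point.
Start: joints at [1.266, 0.3, 1.521, -0, 1.321, -0.067], TCP at [0.13, 0.535, 0.205] pointing down, gripper open.
Joint ranges: [-3.03, 3.03], [-0.79, 2.21], [0.23, 2.52], [-1.04, 4.18], [0, 3.07], [-2.55, 2.55]. Speed limits (rad/s): [2.22, 2.22, 2.57, 3.14, 3.14, 3.14].

INTERFACE

Orientations are given as [roll, pitch, yaw] about the fixed x, y, z axes, in that order (R = Rz(yaw) Ry(pitch) Rx(roll)).
In Python, from station import monitor, camera, ctrl gives the robot as it stands.
- The arm moves only by the tool apply_moves, never from a script. Its argument "plan" is one flat list of numbers, 4 for each row, row after row: the shift along the tool's x, y, z in mm, then the turn about the tool's z in rad. In form: [dx, dy, dz, spin, dx, dy, dz, spin, ...]. A call has 1 to 20 rows; each row shifts and turns the commanded pose from where the row before left it, along the tool's axes as they then stand; what a row does not reach is not made up. A row lasts 1/10 s, in which the tool goes at most 50 mm and 8.59 degrees, less where a joint would pass 70% of its speed; a pose out of reach is approached as far as the arm can. A call is refused whole if a number of a shift passes 50 or a number of a turn 0.15, either way. A call with a gripper value outside its range is refused whole. "hand" is the gripper command: -1 is shut, 1 is fully open, values between are in proportion, set as the call begins (left out, the last holds). The fingers move at their own pace and stop on an object; "squeeze" is the grip in N (left out, the last holds). Time passes only in rows, so rows that do not move let the fingers close. It gives the time, the measured TCP pose, the force, the opening and the grip force at its end, in the units of the state.
- monitor.get_obs(): the state, without advancing time (a new reading comes with each control period).
- camera(name): name is "scene" or "top" or "wrist"; returns a dict with "image" (420x560x3 uint8, red, green, blue), "range_z" (420x560 float32, m along the optical axis (not along the pixel's ray), 0 where there is no reading), "mtx" (3x3 intrinsics, pixels), "distortion" ([k1, k2, p1, p2, k3] as OpenCV has them; the pictures are not rectified), "rvec" (rotation vector, rad) and "tvec" (3), from world to camera coordinates, as OpenCV has them. Camera axes: x right, y down, z forward; pixel columns grow to the right and rows downward; lengths in m; the calibration is good to about 2 mm. A picture is of the moment at which its call begins.
- ctrl.hand_in(): hands the job in; it is judged then, once.
The state is a dict: "time_s": time; "qpos": joint angles; "joint_vel": joint speeds; "tau": joint torques, N m; "ee_pos": TCP position; "eef_rot": TCP orientation; "force": force on the tool from outside, world axes, zero at the start; "moment": the same for the moment, N m; "grip_width": finger opening in m; "grip_force": force on a finger pad.
Only numpy, scipy, OpenCV 4.12 (cv2) and the standard library are available. Lean on these libraries where they do the work, as an engineer would, in place of code of your own. Each camera call takes 0.05 s, during which the arm holds its last target. There are 200 camera calls.

## Working session

There is one attempt and no reset: what is moved stays moved. The work goes in short steps, Python scripts to look and compute and a tool call to move; the robot and the scene stay as the last step left them, time stands still between calls to the robot, and variables do not carry over. Pictures are saved under pics/ and viewed, at most 10 in all, crops included, and the job is handed in when it is done.

Besides the shell and the picture viewer there is one more tool, called after "Request:" as a command line: name --argument value ..., lists and objects as JSON in quotes. apply_moves: Moves the arm, as the interface text tells. Its arguments: {"type":"object","properties":{"plan":{"type":"array","items":{"type":"number"}},"hand":{"type":"number"},"squeeze":{"type":"number"}},"required":["plan"]}

```bash
mkdir -p pics; cat > h.py <<'E'
import numpy as np, cv2
from station import monitor, camera, ctrl
def snap(n,f):
    d=camera(n); cv2.imwrite(f'pics/{f}.png',d['image'][:,:,::-1]); np.savez(f'{f}.npz',**d); return d
def world(d,u,v,z=None):
    """pixel to world: by depth, or on plane z"""
    n=cv2.undistortPoints(np.array([[[u,v]]],float),d['mtx'],d['distortion'])[0,0]
    R=cv2.Rodrigues(d['rvec'])[0]; t=np.ravel(d['tvec'])
    ray=R.T@np.array([n[0],n[1],1]); c=-R.T@t
    s=(z-c[2])/ray[2] if z is not None else float(d['range_z'][int(v),int(u)])
    return c+s*ray
E
python3 - <<'E'
from h import *
print(monitor.get_obs())
a=snap('top','top0');b=snap('scene','sc0')
for d in(a,b):
    R=cv2.Rodrigues(d['rvec'])[0];print(-R.T@np.ravel(d['tvec']),R[2])
E
```

```text
{'time_s': 0.0, 'qpos': array([ 1.26638100e+00,  3.00456607e-01,  1.52162598e+00,  9.85101939e-06,
        1.32070079e+00, -6.65923061e-02]), 'joint_vel': array([-0.00143429, -0.00023462,  0.00013296,  0.00048597,  0.00011931,
        0.00173181]), 'tau': array([ 1.59705891e-03, -5.31809735e+01, -3.52733624e+01,  7.08385441e-02,
        2.43708916e-02, -9.34445234e-05]), 'ee_pos': array([0.12948467, 0.53425065, 0.20487529]), 'eef_rot': array([-3.14040521e+00, -8.87544144e-05,  2.90376714e+00]), 'force': array([0.45637818, 0.19768585, 0.11548257]), 'moment': array([ 0.01048918, -0.04485072, -0.03067262]), 'grip_force': 0.0, 'grip_width': 0.09377380330001694}
[ 0.40758544 -0.00785974  1.18398871] [ 0.06760182  0.02893164 -0.99729281]
[ 1.45736056 -0.14416884  1.01502135] [-0.74906679  0.09966721 -0.6549545 ]
```

View pics/top0.png

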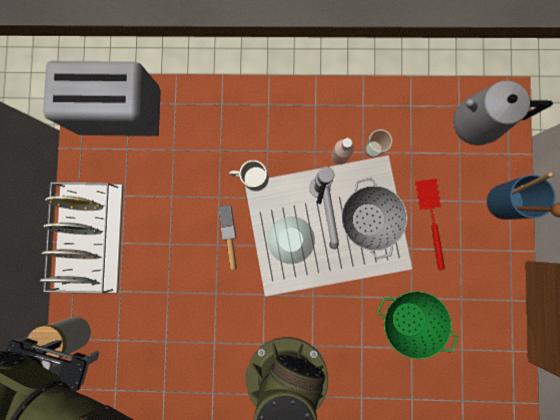

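View pics/sc0.png

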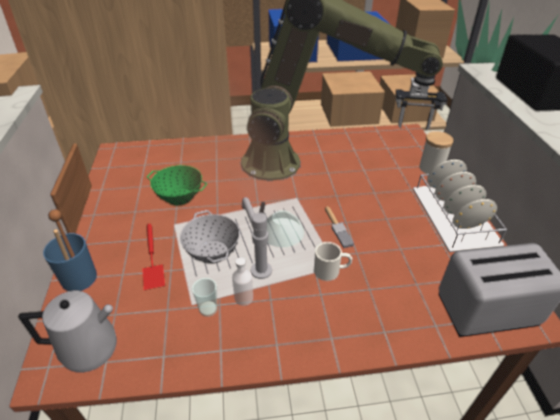

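The top view shows the tap head near (322,175), the black lever and the spout below it (outlet about (334,245)). The steel colander is right of the spout at (374,218), with the bowl to the left at (290,240) and the green look-alike at (418,325). I'll enlarge the tap.

```bash
python3 - <<'E'
from h import *
d=dict(np.load('top0.npz'))
c=d['image'][135:285,235:435,::-1]
cv2.imwrite('pics/c1.png',cv2.resize(c,(800,600),interpolation=cv2.INTER_CUBIC))
P=np.array([[world(d,u,v) for u in range(235,435)] for v in range(135,285)])
z=P[...,2]
def pr(n,m): q=P[m];print(n,len(q),q.mean(0).round(4) if len(q) else '',(np.ptp(q,0).round(3) if len(q) else ''))
box=(P[...,1]>-.2)&(P[...,1]<.2)
pr('lev+hub',(z>.2)&(z<.24)); 
q=P[(z>.2)&(z<.24)];print(q.round(3)[::6].tolist())
m=(z>.145)&(z<.175);q=P[m];print(q[::10].round(3).tolist())
m=(z>.075)&(z<.1);pr('rim',m)
E
```

```text
lev+hub 338 [ 0.5687 -0.0854  0.2247] [0.094 0.042 0.032]
[[0.605, -0.085, 0.226], [0.601, -0.083, 0.23], [0.603, -0.098, 0.224], [0.599, -0.085, 0.229], [0.599, -0.1, 0.228], [0.596, -0.083, 0.231], [0.597, -0.101, 0.226], [0.594, -0.08, 0.228], [0.594, -0.096, 0.227], [0.592, -0.073, 0.227], [0.592, -0.088, 0.228], [0.592, -0.103, 0.228], [0.588, -0.078, 0.23], [0.589, -0.093, 0.231], [0.589, -0.108, 0.228], [0.587, -0.083, 0.227], [0.586, -0.098, 0.23], [0.583, -0.073, 0.23], [0.583, -0.088, 0.23], [0.584, -0.103, 0.227], [0.581, -0.075, 0.23], [0.581, -0.091, 0.228], [0.581, -0.106, 0.229], [0.578, -0.078, 0.23], [0.578, -0.093, 0.23], [0.579, -0.108, 0.227], [0.576, -0.083, 0.23], [0.576, -0.098, 0.227], [0.574, -0.073, 0.224], [0.574, -0.088, 0.228], [0.574, -0.103, 0.227], [0.571, -0.081, 0.228], [0.571, -0.096, 0.23], [0.57, -0.076, 0.215], [0.569, -0.091, 0.225], [0.57, -0.077, 0.205], [0.566, -0.091, 0.228], [0.564, -0.081, 0.221], [0.567, -0.098, 0.208], [0.562, -0.089, 0.219], [0.559, -0.089, 0.222], [0.557, -0.089, 0.22], [0.552, -0.076, 0.22], [0.549, -0.079, 0.221], [0
[... 1123 characters left out ...]
.155], [0.485, -0.098, 0.155], [0.482, -0.103, 0.159], [0.48, -0.109, 0.158], [0.477, -0.111, 0.162], [0.474, -0.117, 0.158], [0.469, -0.101, 0.153], [0.466, -0.106, 0.159], [0.464, -0.112, 0.156], [0.461, -0.117, 0.16], [0.458, -0.122, 0.158], [0.453, -0.106, 0.156], [0.45, -0.111, 0.159], [0.447, -0.117, 0.162], [0.445, -0.123, 0.157], [0.439, -0.107, 0.155], [0.436, -0.112, 0.16], [0.434, -0.116, 0.164], [0.431, -0.12, 0.158], [0.429, -0.125, 0.161], [0.423, -0.115, 0.157], [0.421, -0.12, 0.162], [0.418, -0.125, 0.163], [0.415, -0.128, 0.158], [0.41, -0.115, 0.157], [0.407, -0.12, 0.154], [0.405, -0.126, 0.149], [0.399, -0.124, 0.145]]
rim 927 [ 0.5502 -0.1778  0.0845] [0.361 0.499 0.025]
```

View pics/c1.png

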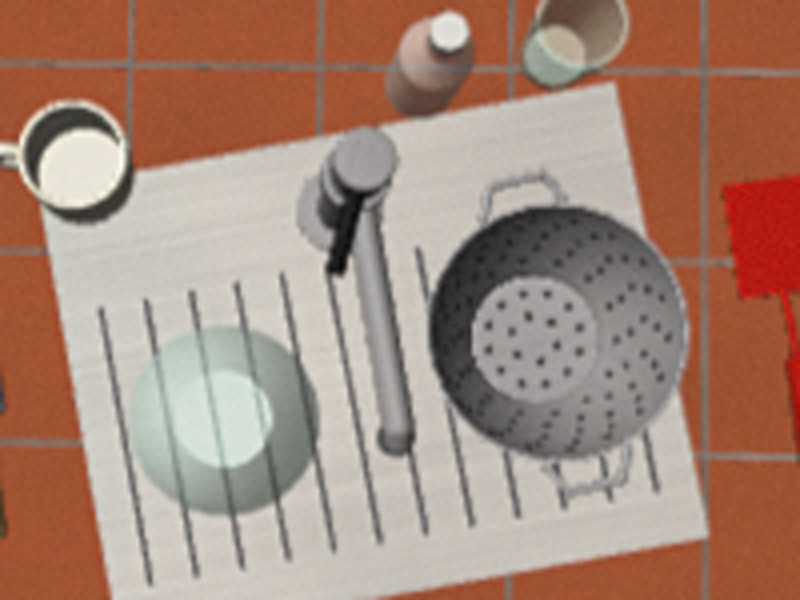

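The crop shows the hub top at (364,160), lever tip (337,270), spout end (396,440), colander rim centre (559,332), and ribs (100,310)→(150,583), (419,248)→(472,525). Colander is to the right; lever points towards robot, slightly left.

```bash
cat > g.py <<'E'
from h import *
d=dict(np.load('top0.npz'))
W=lambda u,v,z:world(d,235+u/4-.375,135+v/4-.375,z)
A=W(364,160,.228)
P=np.array([[world(d,u,v) for u in range(235,435)] for v in range(135,285)]);z=P[...,2]
q=P[(z>.224)&(np.hypot(*(P[...,:2]-A[:2]).transpose(2,0,1))<.03)&(P[...,0]>A[0]-.015)]
print('hub',A,'cloud mid',(q[:,:2].max(0)+q[:,:2].min(0))/2)
r=[W(150,583,.002)-W(100,310,.002),W(472,525,.002)-W(419,248,.002),W(707,538,.002)-W(613,84,.002),W(110,598,.002)-W(42,205,.002)]
yaw=[np.arctan2(-v[1],-v[0]) for v in r];print('yaw',np.round(yaw,3))
e=W(707,538,.002)-W(110,598,.002);print('ignore',e)
L=W(337,268,.223);print('lever tip',L,np.hypot(*(L-A)[:2]),'ang',np.arctan2(*(L-A)[1::-1]))
sp=P[(z>.146)&(z<.17)&(P[...,0]<.555)&(P[...,0]>.42)&(abs(P[...,1]+.105)<.03)]
f=np.polyfit(sp[:,0],sp[:,1],1);print('spout y at axis',np.polyval(f,A[0]),'dir',np.arctan2(-f[0],-1))
O=W(396,440,.15);print('outlet',O,np.hypot(*(O-A)[:2]))
C=W(559,332,.085);print('col',C,np.hypot(*(C-A)[:2]),'dir',np.arctan2(*(C-A)[1::-1]))
for p in[(430,332),(688,332),(559,206),(559,459)]:w=W(*p,.085);print(w,np.hypot(*(w-C)[:2]))
B=W(225,418,.035);print('bowl',B)
E
python3 g.py
```

```text
hub [ 0.58489194 -0.08956734  0.228     ] cloud mid [ 0.58759346 -0.08928054]
yaw [0.204 0.196 0.2   0.196]
ignore [ 0.05556483 -0.45703813  0.        ]
lever tip [ 0.51632575 -0.07367132  0.223     ] 0.07038470226829509 ang 2.9137824846129208
spout y at axis -0.09028115724804425 dir -2.969222934873024
outlet [ 0.40813794 -0.11994595  0.15      ] 0.17934557870123571
col [ 0.48806712 -0.24331752  0.085     ] 0.18169800144059733 dir -2.132807065762945
[ 0.48649916 -0.15073018  0.085     ] 0.09260061816409548
[ 0.48962691 -0.33542639  0.085     ] 0.09212207109118899
[ 0.57964454 -0.24309628  0.085     ] 0.09157767776627779
[ 0.39679993 -0.24352343  0.085     ] 0.09126743150553582
bowl [ 0.42234099 -0.00352462  0.035     ]
```

Geometry holds up: outlet radius is 179 mm, colander 182 mm, and yaw is 0.199. That makes the lever about 1.14 and the spout about -0.03, with a spout target of about 0.81. Next I write a row planner and plan the approach.

```bash
cat > p.py <<'E'
from h import *
A=np.array([.586,-.0895])
def u(t): return np.array([np.cos(t),np.sin(t)])
def n(t): return np.array([-np.sin(t),np.cos(t)])
def fing(t,r,off,z,yaw): return [*(A+r*u(t)+off*n(t)),z,yaw]   # off>0: on the ccw side
def rows(tg,dp=1,start=None):
    """tool-frame rows (mm, rad) through the list of (pose, number of rows)"""
    o=monitor.get_obs(); p=np.array(start if start is not None else [*o['ee_pos'],o['eef_rot'][2]]); out=[]
    for T,k in tg:
        T=np.array(T,float); T[3]=p[3]+(T[3]-p[3]+np.pi)%(2*np.pi)-np.pi; p0=p.copy()
        for i in range(1,k+1):
            g=p0+(T-p0)*i/k; D=g-p; y=p[3]
            x=np.array([np.cos(y),np.sin(y),0]); yy=np.array([np.sin(y),-np.cos(y),0])
            r=np.round([D[:3]@x*1e3,D[:3]@yy*1e3,-D[2]*1e3],dp); s=round(-D[3],3)
            p[:3]+=(x*r[0]+yy*r[1])/1e3; p[2]-=r[2]/1e3; p[3]-=s; out.append([*(r+0.),s])
    print(out and ',\n'.join(', '.join(f'{a:g}' for a in r) for r in out)); print('end',p.round(4))
E
python3 - <<'E'
from p import *
s=fing(2.914,.058,.033,.3,2.914);print(s)
o=monitor.get_obs()
rows([([*o['ee_pos'][:2],.3,2.904],3),([*s[:3],2.904],17)],0)
E
```

```text
[np.float64(0.5220497950225506), np.float64(-0.10856230005382911), 0.3, 2.914]
0, 0, -32, -0,
0, 0, -31, -0,
0, 0, -32, -0,
-31, -31, 0, -0,
-32, -32, 0, -0,
-31, -31, 0, -0,
-31, -31, 0, -0,
-32, -32, 0, -0,
-31, -31, 0, -0,
-31, -31, 0, -0,
-32, -31, 0, -0,
-31, -32, 0, -0,
-32, -31, 0, -0,
-31, -31, 0, -0,
-31, -32, 0, -0,
-32, -31, 0, -0,
-31, -31, 0, -0,
-31, -32, 0, -0,
-32, -31, 0, -0,
-31, -31, 0, -0
end [ 0.5222 -0.1083  0.3     2.9038]
```

Request:
apply_moves --plan '[0,0,-32,0,0,0,-31,0,0,0,-32,0,-31,-31,0,0,-32,-32,0,0,-31,-31,0,0,-31,-31,0,0,-32,-32,0,0,-31,-31,0,0,-31,-31,0,0,-32,-31,0,0,-31,-32,0,0,-32,-31,0,0,-31,-31,0,0,-31,-32,0,0,-32,-31,0,0,-31,-31,0,0,-31,-32,0,0,-32,-31,0,0,-31,-31,0,0]' --hand -1 --squeeze 5

```text
time_s: 2.1
ee_pos: [0.5229, -0.1099, 0.3001]
eef_rot: [3.142, -0.0, 2.904]
force: [0.8, -0.3, 1.4]
grip_width: 0.0005
grip_force: 0.0
```

```bash
python3 - <<'E'
from p import *
S=[.5222,-.1083,.3,2.904]
a=fing(2.914,.058,.033,.209,2.904); b=fing(2.914,.058,.022,.209,2.914)
rows([(a,6),(b,4)],0,S)
print()
c=[(fing(t,.058,.0195,.209,t),1) for t in np.linspace(2.9,1.9,40)]
rows(c,1,b)
E
```

```text
0, 0, 15, -0,
0, 0, 15, -0,
0, 0, 15, -0,
0, 0, 16, -0,
0, 0, 15, -0,
0, 0, 15, -0,
0, 3, 0, -0.002,
0, 2, 0, -0.003,
0, 3, 0, -0.002,
0, 3, 0, -0.003
end [ 0.5248 -0.0976  0.209   2.914 ]

0.3, 3.3, 0, 0.014,
0.4, 1.5, 0, 0.026,
0.5, 1.5, 0, 0.025,
0.5, 1.5, 0, 0.026,
0.5, 1.5, 0, 0.026,
0.5, 1.5, 0, 0.025,
0.5, 1.5, 0, 0.026,
0.4, 1.5, 0, 0.025,
0.5, 1.5, 0, 0.026,
0.5, 1.5, 0, 0.026,
0.5, 1.4, 0, 0.025,
0.5, 1.5, 0, 0.026,
0.4, 1.5, 0, 0.026,
0.5, 1.5, 0, 0.025,
0.5, 1.5, 0, 0.026,
0.5, 1.5, 0, 0.026,
0.5, 1.5, 0, 0.025,
0.4, 1.5, 0, 0.026,
0.5, 1.5, 0, 0.026,
0.5, 1.5, 0, 0.025,
0.5, 1.5, 0, 0.026,
0.5, 1.5, 0, 0.025,
0.4, 1.5, 0, 0.026,
0.5, 1.5, 0, 0.026,
0.5, 1.5, 0, 0.025,
0.5, 1.4, 0, 0.026,
0.5, 1.5, 0, 0.026,
0.4, 1.5, 0, 0.025,
0.5, 1.5, 0, 0.026,
0.5, 1.5, 0, 0.026,
0.5, 1.5, 0, 0.025,
0.5, 1.5, 0, 0.026,
0.5, 1.5, 0, 0.026,
0.4, 1.5, 0, 0.025,
0.5, 1.5, 0, 0.026,
0.5, 1.5, 0, 0.025,
0.5, 1.5, 0, 0.026,
0.5, 1.5, 0, 0.026,
0.4, 1.5, 0, 0.025,
0.5, 1.5, 0, 0.026
end [ 0.5488 -0.0409  0.209   1.9   ]
```

Request:
apply_moves --plan '[0,0,15,0,0,0,15,0,0,0,15,0,0,0,16,0,0,0,15,0,0,0,15,0,0,3,0,-0.002,0,2,0,-0.003,0,3,0,-0.002,0,3,0,-0.003,0.3,1.5,0,0.014,0,1.8,0,0]'

```text
time_s: 3.3
ee_pos: [0.5254, -0.0944, 0.21]
eef_rot: [-3.141, 0.001, 2.899]
force: [-1.4, -3.9, 4.0]
grip_width: 0.0003
grip_force: 2.3
```

Request:
apply_moves --plan '[0.5,1.5,0,0.026,0.5,1.5,0,0.025,0.5,1.5,0,0.026,0.5,1.5,0,0.026,0.5,1.5,0,0.025]'

```text
time_s: 3.8
ee_pos: [0.5251, -0.0861, 0.2095]
eef_rot: [-3.142, 0.0, 2.769]
force: [1.1, -5.0, 2.3]
grip_width: 0.0004
grip_force: 2.0
```

Request:
apply_moves --plan '[0.5,1.5,0,0.026,0.5,1.5,0,0.025,0.5,1.5,0,0.026,0.5,1.5,0,0.026,0.5,1.5,0,0.025,0.5,1.5,0,0.026,0.5,1.5,0,0.026,0.5,1.5,0,0.025,0.5,1.5,0,0.026,0.5,1.5,0,0.026,0.5,1.5,0,0.025,0.5,1.5,0,0.026,0.5,1.5,0,0.026,0.5,1.5,0,0.025,0.5,1.5,0,0.026,0.5,1.5,0,0.026,0.5,1.5,0,0.025]'

```text
time_s: 5.5
ee_pos: [0.5318, -0.0602, 0.2094]
eef_rot: [-3.141, -0.0, 2.334]
force: [-1.1, -4.9, -0.7]
grip_width: 0.0007
grip_force: 1.9
```

Request:
apply_moves --plan '[0.4,1.5,0,0.026,0.5,1.5,0,0.025,0.4,1.5,0,0.026,0.5,1.5,0,0.026,0.4,1.5,0,0.025,0.5,1.5,0,0.026,0.4,1.5,0,0.026,0.5,1.5,0,0.025,0.5,1.5,0,0.026,0.5,1.5,0,0.026,0.5,1.5,0,0.025,0.5,1.5,0,0.026]'

```text
time_s: 6.7
ee_pos: [0.5431, -0.0453, 0.2095]
eef_rot: [3.142, -0.0, 2.026]
force: [-1.1, -4.2, -0.8]
grip_width: 0.0003
grip_force: 1.9
```

```bash
python3 - <<'E'
from p import *
o=monitor.get_obs();p=o['ee_pos'];y=o['eef_rot'][2];v=p[:2]-A
print(p,y,o['force'])
# lever angle if finger face (12.5) touches side (6.5): solve off=19
print('r',np.hypot(*v),'lever',np.arctan2(v[1],v[0])-np.arcsin(.019/np.hypot(*v))-1.77)
a=fing(1.9,.058,.0195,.209,1.9);print('ideal',a)
rows([(fing(t,.058,.0195,.209,t),1) for t in np.linspace(y-.026,1.77,5)],1)
E
```

```text
[ 0.54313991 -0.04527524  0.20947708] 2.025631878881436 [-1.09362681 -4.18382202 -0.79361897]
r 0.06158584417527543 lever 0.2568964217260614
ideal [np.float64(0.5487963534120122), np.float64(-0.04091874146796827), 0.209, 1.9]
-0.1, 1.1, 0.5, 0.026,
1.1, 3.3, 0, 0.057,
1, 3.4, 0, 0.058,
1, 3.4, 0, 0.057,
1, 3.3, 0, 0.058
end [ 0.5554 -0.0365  0.209   1.7696]
```

Lever is about 0.25 from shut. I'll continue in small steps, watching the force.

Request:
apply_moves --plan '[0.5,1.5,0,0.026,0.5,1.5,0,0.025,0.5,1.5,0,0.026,0.5,1.5,0,0.026,0.5,1.5,0,0.025,0.5,1.5,0,0.026,0.5,1.5,0,0.026]'

```text
time_s: 7.4
ee_pos: [0.5516, -0.0381, 0.2094]
eef_rot: [-3.142, -0.0, 1.846]
force: [-2.6, -4.0, 0.3]
grip_width: 0.0003
grip_force: 1.8
```

Request:
apply_moves --plan '[0.5,1.5,0,0.026,0.3,1,0,0.017,0.3,1,0,0.017]'

```text
time_s: 7.7
ee_pos: [0.5546, -0.0362, 0.2094]
eef_rot: [-3.142, -0.0, 1.786]
force: [-2.4, -3.4, 0.0]
grip_width: 0.0006
grip_force: 1.7
```

Request:
apply_moves --plan '[0.3,1,0,0.016,0,0.7,0,0,0,0,0,0]'

```text
time_s: 8.0
ee_pos: [0.5552, -0.0358, 0.2094]
eef_rot: [-3.139, -0.0, 1.771]
force: [-13.1, -5.0, 3.5]
grip_width: 0.0006
grip_force: 6.8
```

Request:
apply_moves --plan '[0,0.7,0,0,0,0,0,0]'

```text
time_s: 8.2
ee_pos: [0.5553, -0.0358, 0.2094]
eef_rot: [-3.137, -0.0, 1.771]
force: [-17.4, -5.8, 6.5]
grip_width: 0.0003
grip_force: 9.6
```

Request:
apply_moves --plan '[0,0.7,0,0,0,0,0,0]'

```text
time_s: 8.4
ee_pos: [0.5554, -0.0358, 0.2094]
eef_rot: [-3.135, -0.0, 1.771]
force: [-23.3, -6.9, 8.0]
grip_width: 0.0004
grip_force: 12.4
```

The stop is reached: position is steady and the force is rising. Backing off and moving over to the left side of the spout.

```bash
python3 - <<'E'
from p import *
S=[.5555,-.036,.2094,1.771]
t=-2.969
s=fing(t,.145,-.033,.138,t-np.pi/2);print(s)
b=[S[0]-.02*np.cos(.199),S[1]-.02*np.sin(.199),.2094,1.771]
rows([(b,3),([*b[:2],.26,1.771],3),([*s[:2],.26,s[3]],6),(s,6)],0,S)
e=[*s];print()
rows([(fing(t,.145,-.022,.138,t-np.pi/2),4)],0,s)
E
```

```text
[np.float64(0.4374869676666294), np.float64(-0.08189216015236754), 0.138, -4.539796326794896]
0, -7, 0, -0,
0, -6, 0, -0,
0, -7, 0, -0,
0, 0, -17, -0,
0, 0, -17, -0,
0, 0, -17, -0,
-4, -17, 0, 0.005,
-3, -18, 0, 0.004,
-4, -17, 0, 0.005,
-4, -18, 0, 0.004,
-4, -17, 0, 0.005,
-4, -18, 0, 0.005,
0, 0, 20, -0,
0, 0, 21, -0,
0, 0, 20, -0,
0, 0, 21, -0,
0, 0, 20, -0,
0, 0, 20, -0
end [ 0.4371 -0.0823  0.1384  1.743 ]

-3, 0, 0, -0,
-2, 0, 0, -0,
-3, 0, 0, -0,
-3, 0, 0, -0
end [ 0.4394 -0.0927  0.138  -4.5398]
```

Request:
apply_moves --plan '[0,-7,0,0,0,-6,0,0,0,-7,0,0,0,0,-17,0,0,0,-17,0,0,0,-17,0,-4,-17,0,0.005,-3,-18,0,0.004,-4,-17,0,0.005,-4,-18,0,0.004,-4,-17,0,0.005,-4,-18,0,0.005,0,0,0,0]'

```text
time_s: 9.7
ee_pos: [0.4382, -0.082, 0.2609]
eef_rot: [3.14, 0.0, 1.743]
force: [-0.9, -1.0, 0.2]
grip_width: 0.0004
grip_force: 0.0
```

```bash
python3 - <<'E'
from p import *
d=snap('top','top1')
o=monitor.get_obs();print(o['ee_pos'],o['eef_rot'],o['force'])
c=d['image'][135:285,235:435,::-1]
cv2.imwrite('pics/c2.png',cv2.resize(c,(800,600),interpolation=cv2.INTER_CUBIC))
t=-2.969
s=fing(t,.145,-.033,.138,t-np.pi/2)
rows([([*s[:2],o['ee_pos'][2],s[3]],1),(s,6)],1)
E
```

```text
[ 0.43903342 -0.08177509  0.26090358] [3.14017419e+00 3.20025459e-04 1.74296679e+00] [ 0.82405391 -0.71655442  1.09755037]
0.1, -1.5, 0, -0,
0, 0, 20.5, -0,
0, 0, 20.5, -0,
0, 0, 20.5, -0,
0, 0, 20.4, -0,
0, 0, 20.5, -0,
0, 0, 20.5, -0
end [ 0.4375 -0.0819  0.138   1.743 ]
```

View pics/c2.png

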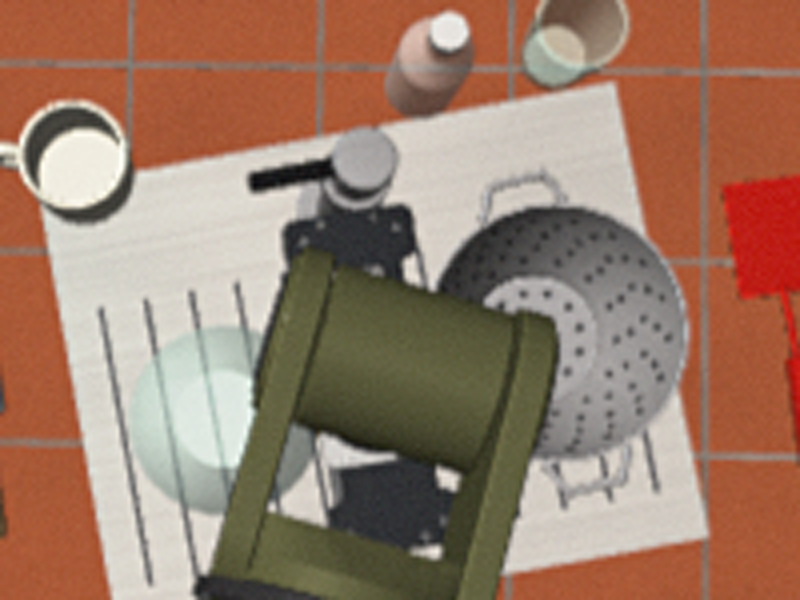

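The lever points left from (364,160) to (250,182), parallel to the sheet edge, so it is shut. Now down beside the spout.

Request:
apply_moves --plan '[0,-1,20,0,0,0,21,0,0,0,20,0,0,0,21,0,0,0,20,0,0,0,20,0,-3,0,0,0,-3,0,0,0,-3,0,0,0,-2,0,0,0]'

```text
time_s: 10.75
ee_pos: [0.4407, -0.0931, 0.1393]
eef_rot: [3.14, 0.001, 1.744]
force: [0.0, -1.1, 0.2]
grip_width: 0.0008
grip_force: 0.0
```

```bash
python3 - <<'E'
from p import *
o=monitor.get_obs();print(o['ee_pos'],o['eef_rot'],o['force'])
t0=-2.969; t1=-2.133-.08
S=fing(t0,.145,-.022,.138,t0-np.pi/2)
rows([(fing(t,.145,-.0195,.138,t-np.pi/2),1) for t in np.arange(t0+.02,t1,.02)],1,S)
E
```

```text
[ 0.44065316 -0.09311113  0.13934482] [3.14016762e+00 6.88754045e-04 1.74366750e+00] [ 0.00754547 -1.05768436  0.21928463]
-5.4, -0.4, 0, -0.02,
-2.9, -0.3, 0, -0.02,
-2.9, -0.4, 0, -0.02,
-2.9, -0.3, 0, -0.02,
-2.9, -0.4, 0, -0.02,
-2.9, -0.4, 0, -0.02,
-2.9, -0.3, 0, -0.02,
-2.9, -0.4, 0, -0.02,
-2.9, -0.4, 0, -0.02,
-2.9, -0.3, 0, -0.02,
-2.9, -0.4, 0, -0.02,
-2.9, -0.3, 0, -0.02,
-2.9, -0.4, 0, -0.02,
-3, -0.4, 0, -0.02,
-2.9, -0.3, 0, -0.02,
-2.9, -0.4, 0, -0.02,
-2.9, -0.3, 0, -0.02,
-2.9, -0.4, 0, -0.02,
-2.9, -0.4, 0, -0.02,
-2.9, -0.3, 0, -0.02,
-2.9, -0.4, 0, -0.02,
-2.9, -0.3, 0, -0.02,
-2.9, -0.4, 0, -0.02,
-2.9, -0.4, 0, -0.02,
-2.9, -0.3, 0, -0.02,
-2.9, -0.4, 0, -0.02,
-2.9, -0.3, 0, -0.02,
-2.9, -0.4, 0, -0.02,
-2.9, -0.4, 0, -0.02,
-2.9, -0.3, 0, -0.02,
-2.9, -0.4, 0, -0.02,
-2.9, -0.4, 0, -0.02,
-2.9, -0.3, 0, -0.02,
-2.9, -0.4, 0, -0.02,
-2.9, -0.3, 0, -0.02,
-2.9, -0.4, 0, -0.02,
-2.9, -0.4, 0, -0.02
end [ 0.4818 -0.1923  0.138  -3.7998]
```

Request:
apply_moves --plan '[-2.7,-0.4,0,-0.01,-2.7,0,0,-0.01,-2.9,-0.3,0,-0.02,-2.9,-0.4,0,-0.02,-2.9,-0.4,0,-0.02,-2.9,-0.3,0,-0.02]'

```text
time_s: 11.35
ee_pos: [0.4418, -0.1099, 0.1385]
eef_rot: [-3.141, -0.0, 1.846]
force: [-1.5, 1.5, 2.0]
grip_width: 0.0008
grip_force: 1.1
```

Request:
apply_moves --plan '[-2.9,-0.4,0,-0.02,-2.9,-0.3,0,-0.02,-2.9,-0.4,0,-0.02,-2.9,-0.3,0,-0.02,-2.9,-0.4,0,-0.02,-2.9,-0.3,0,-0.02,-2.9,-0.4,0,-0.02,-2.9,-0.3,0,-0.02,-2.9,-0.4,0,-0.02,-2.9,-0.4,0,-0.02,-2.9,-0.3,0,-0.02,-2.9,-0.4,0,-0.02,-2.9,-0.4,0,-0.02,-2.9,-0.3,0,-0.02,-2.9,-0.4,0,-0.02]'

```text
time_s: 12.85
ee_pos: [0.4544, -0.1518, 0.1384]
eef_rot: [-3.141, -0.0, 2.145]
force: [-2.9, 0.4, -1.4]
grip_width: 0.0005
grip_force: 1.2
```

```bash
cat > st.py <<'E'
from p import *
o=monitor.get_obs();p=o['ee_pos'];v=p[:2]-A;r=np.hypot(*v)
print(p,o['eef_rot'],o['force'],'r',r,'spout dir',np.arctan2(v[1],v[0])+np.arcsin(.019/r))
E
python3 st.py
```

```text
[ 0.45436483 -0.1518003   0.13839665] [-3.14149014e+00 -1.08046307e-04  2.14543571e+00] [-2.86719559  0.3514754  -1.44916851] r 0.1456335971070843 spout dir -2.568711172285024
```

Request:
apply_moves --plan '[-2.9,-0.4,0,-0.02,-2.9,-0.3,0,-0.02,-2.9,-0.4,0,-0.02,-2.9,-0.3,0,-0.02,-2.9,-0.4,0,-0.02,-2.9,-0.3,0,-0.02,-2.9,-0.4,0,-0.02,-2.9,-0.3,0,-0.02,-2.9,-0.4,0,-0.02,-2.9,-0.4,0,-0.02,-2.9,-0.3,0,-0.02,-2.9,-0.4,0,-0.02,-2.9,-0.4,0,-0.02,-2.9,-0.3,0,-0.02,-2.9,-0.4,0,-0.02,-2.9,-0.3,0,-0.02,-2.9,-0.4,0,-0.02,-2.9,-0.4,0,-0.02,-2.9,-0.3,0,-0.02]'

```text
time_s: 14.75
ee_pos: [0.487, -0.1964, 0.1385]
eef_rot: [-3.142, 0.0, 2.525]
force: [-3.2, -0.1, 0.3]
grip_width: 0.0002
grip_force: 1.3
```

```bash
python3 - <<'E'
import st
from p import *
d=snap('scene','sc2')
c=d['image'][180:300,160:320,::-1]
cv2.imwrite('pics/c3.png',cv2.resize(c,(800,600),interpolation=cv2.INTER_CUBIC))
d=snap('wrist','w2')
E
```

```text
[ 0.48701598 -0.19637255  0.13847762] [-3.14155520e+00  7.16569702e-05  2.52545584e+00] [-3.23922928 -0.11156007  0.26322346] r 0.14566941390592653 spout dir -2.187087736517532
```

View pics/c3.png

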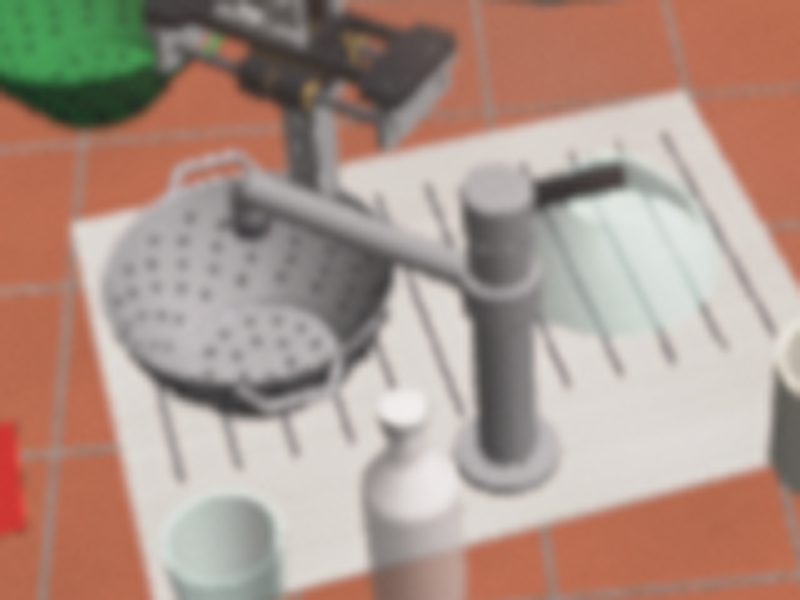

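The colander is in place, and the outlet mouth at (248,230) is nearly over it. One last 0.05 rad, then back off and check.

Request:
apply_moves --plan '[-2.9,-0.4,0,-0.02,-2.5,-0.3,0,-0.018,-2,-0.3,0,-0.012,0,0,0,0]'

```text
time_s: 15.25
ee_pos: [0.4927, -0.2013, 0.1385]
eef_rot: [3.141, 0.0, 2.574]
force: [0.5, 0.6, 0.3]
grip_width: 0.0006
grip_force: 0.0
```

```bash
python3 st.py
```

```text
[ 0.49268699 -0.20130346  0.13848732] [3.14142312e+00 4.62685388e-04 2.57432573e+00] [0.45467973 0.5971511  0.29433074] r 0.14562737454256106 spout dir -2.135448394719346
```

Request:
apply_moves --plan '[5,0,0,0,10,0,0,0,10,0,0,0,0,0,-20,0,0,0,-30,0,0,0,-40,0,0,0,-40,0,40,0,0,0,40,0,0,0,40,0,0,0,40,0,0,0,40,0,0,0,40,0,0,0,0,0,0,0]'

```text
time_s: 16.65
ee_pos: [0.2663, -0.057, 0.2687]
eef_rot: [3.141, 0.003, 2.575]
force: [0.6, 0.3, 0.2]
grip_width: 0.0006
grip_force: 0.0
```

```bash
python3 - <<'E'
import st
from p import *
d=snap('top','top3')
c=d['image'][135:285,235:435,::-1]
cv2.imwrite('pics/c4.png',cv2.resize(c,(800,600),interpolation=cv2.INTER_CUBIC))
E
```

```text
[ 0.26628962 -0.0570434   0.26870629] [3.14075866 0.00337392 2.57479879] [0.57302098 0.30583257 0.20371116] r 0.32135363322586724 spout dir 3.099579914891489
```

View pics/c4.png

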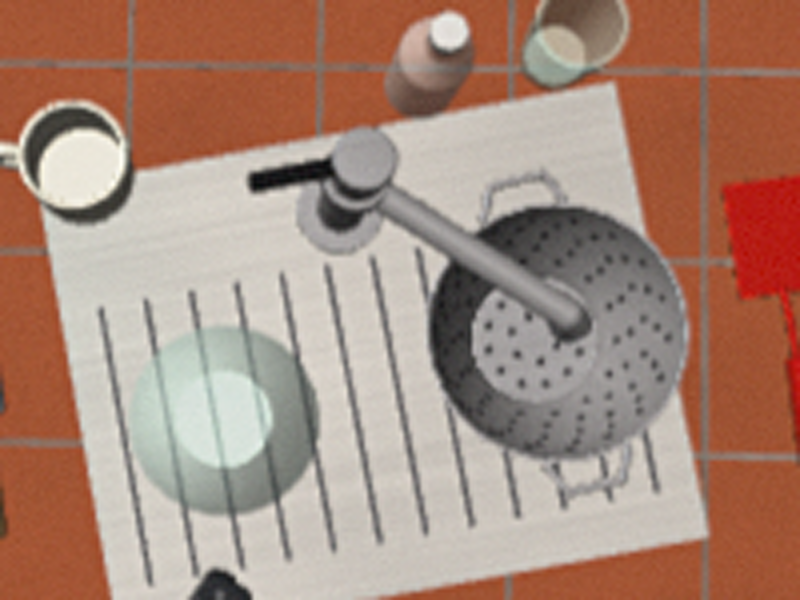

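The outlet elbow at (573,320) sits over the colander, and nothing else has moved. Now the spout direction against the colander direction.

```bash
python3 - <<'E'
from p import *
d=dict(np.load('top3.npz'))
W=lambda u,v,z:world(d,235+u/4-.375,135+v/4-.375,z)
P=np.array([[world(d,u,v) for u in range(235,435)] for v in range(135,285)]).reshape(-1,3)
m=(P[:,2]>.146)&(P[:,2]<.17)&(np.hypot(*(P[:,:2]-A).T)<.17)&(np.hypot(*(P[:,:2]-A).T)>.045)&(P[:,0]<.57)&(P[:,1]<-.1)
q=P[m][:,:2];c=q.mean(0);v=np.linalg.svd(q-c)[2][0];v*=-np.sign(v[0])
print('spout dir',np.arctan2(v[1],v[0]),np.arctan2(*(c-A)[::-1]),len(q))
C=np.mean([W(430,332,.085),W(688,332,.085),W(559,206,.085),W(559,459,.085)],0)
m=(P[:,2]>.076)&(P[:,2]<.092)&(abs(np.hypot(*(P[:,:2]-C[:2]).T)-.09)<.01)
x=P[m];M=np.c_[2*x[:,:2],np.ones(len(x))];s=np.linalg.lstsq(M,(x[:,:2]**2).sum(1),rcond=None)[0]
print('fit',s[:2],np.sqrt(s[2]+s[0]**2+s[1]**2),'C',C)
for k in(s[:2],C[:2]):print(np.arctan2(*(k-A)[::-1]),'err mm',1e3*(c*0+A+.18*u(np.arctan2(*(c-A)[::-1]))-k))
E
```

```text
spout dir -2.1312049685117476 -2.1476639583205817 382
fit [ 0.4874455 -0.2407286] 0.09181334614966456 C [ 0.48814263 -0.24319407  0.085     ]
-2.1483602519692795 err mm [0.38229863 0.3570707 ]
-2.1377665557612535 err mm [-0.31483705  2.82254336]
```

Outlet is within about 3 mm of the colander's centre, and the arm is clear.

```bash
python3 -c "
from station import ctrl
print(ctrl.hand_in())"
```

```text
the job is handed in; nothing more can be done
None
```

The lever is shut at its stop, the spout's outlet measures within about 3 mm of the steel colander's centre, nothing else has visibly moved, and the job was handed in at about 17 s; no verdict came back.

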